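# Clear the medicine shelf and shut its drawer

### The arm

A 6-joint arm with a two-finger parallel gripper is mounted at the origin on the work surface. World frame = base frame: x ahead of the robot, y to its left, z up, the work surface at z = 0. Lengths are in mm, angles in degrees, forces in N, time in s.
With the tool pointing down it reaches from about 350 to 725 mm from the base axis. Payload 6 kg.
Tool frame: the origin (TCP) lies midway between the tips of the shut fingers; the grasp point (between the pads) lies 19 mm behind it (env.grasp_offset is the distance from the TCP to the grasp point, in mm); z points along the fingers, y is the line along which they close (so a half turn about z gives the same grasp; the last joint's range is limited). The gripper opens to 85 mm and grips with 20 to 120 N. Pads are 22 mm wide; open, the fingers measure 114 mm over their backs; the gripper's body (76 mm by 85 mm) begins 54 mm behind the grasp point. The pads swing forward as they close: fully open they stand 13 mm farther back than shut.
Start: joints at [-56.912, 2.303, 4.859, 0, -92.561, -19.12], TCP at [144.846, -582.231, 231.261] pointing down, gripper open.
Joint ranges: [-146.85, 146.85], [-73.84, 115.35], [-62.03, 85.46], [-188.31, 113.3], [-161.28, -10.13], [-171.36, 171.36]. Speed limits (degrees/s): [147.25, 147.25, 172.46, 180, 180, 180].

### API

Orientations are given as a 3x3 rotation matrix whose columns are the frame's x, y, z axes.
In Python, from station import env gives the robot as it stands. The module is installed in compiled form; this text tells all that it offers.
- The arm moves only by the tool play_rows, never from a script. Its argument "deltas" is a list of rows, each a list of 4 numbers: the shift along the tool's x, y, z in mm, then the turn about the tool's z in degrees. A call has 1 to 5 rows; each row shifts and turns the commanded pose from where the row before left it, along the tool's axes as they then stand; what a row does not reach is not made up. A row lasts 1/8 s, in which the tool goes at most 62.5 mm and 10.7 degrees, less where a joint would pass 70% of its speed; a pose out of reach is approached as far as the arm can. A call is refused whole if a number of a shift passes 62.5 or a number of a turn 10.7, either way. A call with a gripper value outside its range is refused whole. "claw" is the opening, from 0 (shut) to 1 (fully open), set as the call begins (left out, the last holds). The fingers move at their own pace and stop on an object; "newtons" is the grip in N (left out, the last holds). Time passes only in rows, so rows that do not move let the fingers close. It gives the time, the measured TCP pose, the force, the opening and the grip force at its end, in the units of the state.
- env.get_state(): the state, without advancing time (a new reading comes with each control period).
- env.read_camera(name): name is "scene" or "top" or "wrist"; returns a dict with "frame" (400x640x3 uint8, red, green, blue), "z_map" (400x640 float32, mm along the optical axis (not along the pixel's ray), 0 where there is no reading), "intrinsics" (3x3 intrinsics, pixels), "dist_coeffs" ([k1, k2, p1, p2, k3] as OpenCV has them; the pictures are not rectified), "pose" (4x4, takes a point from camera to world coordinates); the wrist camera has in their place "T_tool_cam" (4x4, takes a point from camera to tool coordinates, whose origin is the TCP and whose axes are the flange's). Camera axes: x right, y down, z forward; pixel columns grow to the right and rows downward; lengths in mm; the calibration is good to about 2 mm. A picture is of the moment at which its call begins: read the wrist's pose just before it.
- env.finish_job(): hands the job in; it is judged then, once.
The state is a dict: "time_s": time; "q": joint angles; "joint_vel": joint speeds; "tau": joint torques, N m; "tcp_pos": TCP position; "ee_rot": TCP orientation; "contact_force": force on the tool from outside, world axes, zero at the start; "wrist_torque": the same for the moment, N m; "opening": finger opening in mm; "gripper_force": force on a finger pad.
Only numpy, scipy, OpenCV 4.12 (cv2) and the standard library are available. Lean on these libraries where they do the work, as an engineer would, in place of code of your own. Each camera call takes 0.05 s, during which the arm holds its last target. There are 200 camera calls.

### The job

The weekly pill filling is done, so tidy up: put every crumpled leaflet and empty carton, from the top of the white shelf and from its open drawer, into the waste bin. Lay the pill case and the steel pillbox from the cork mat in the drawer, flat, lids up and side by side, and with both inside push the drawer fully home until its catch has snapped in. Leave the ramekin, the amber vial and the green cup standing where they are.

Things in the scene. Friction and masses are not known exactly. Their poses are not given: they have to be found in the camera images.
- shelf: White resin drawer unit, 220 deep (x) x 400 wide (y) x 100 high, fixed. Origin: centre of its underside, on the table; +x points to its back, z up. The top is a flat tray at height 100 with a rim 8 high and 5 thick all round. The drawer comes out of its front (-x face, at x = -110).
- drawer (a joint): How far the drawer is open, m: 0 = fully home against its stop, starts at 0.118 to 0.134, slides along the shelf's -x as it grows. It slides with about 1.5 N (more if pushed faster) until 14 mm before home; there a sprung catch resists with about 6 N more, and from 6 mm before home it draws the drawer in by itself and holds it shut. If left between 14 and 6 mm it is pushed back out.
- drawer_pull (a point): Middle of the outer face of the finger lip along the top of the drawer front; the lip is 120 wide, 12 high, stands 16 out from the drawer front (which is 8 thick, 370 wide, its top 86 above the table), and this point is 78 above the table. Axes as the shelf's: push along +x.
- drawer_bay (a point): Point on the drawer's inner floor, 14 above the table, midway across its width and 55 behind the inner face of the drawer front; axes as the shelf's. The inside is 358 wide, 201 from front to back; the side walls rise 48 above the floor, the cabinet's opening 74. When open, only the first 118 to 134 behind the front (= the joint value) is uncovered.
- bin: Grey waste bin, open on top, 180 x 180 x 150 high, walls 4 thick, 0.9 kg, stands loose on the table to the left or right of the drawer; origin: centre of its underside.
- mat: Cork mat, 240 (x) x 150 (y) x 4 thick, fixed on the table, on the other side; origin: centre of its underside.
- pill_case: Pocket pill case, plastic, clear snap lid, 84 (x) x 52 (y) x 24 high, about 90 g; origin: centre of its underside, z up through the lid. Starts on the mat.
- pillbox: Stainless pillbox with hinged flap on top, 80 (x) x 46 (y) x 20 high, about 120 g; origin: centre of its underside, z up through the flap. Starts on the mat.
- ball_a: crumpled paper leaflet, a rough ball about 62 across and 55 high that does not roll far; origin at its centre. May be absent. Rubbish, starts on the shelf top.
- ball_b: crumpled paper leaflet, a rough ball about 62 across and 55 high that does not roll far; origin at its centre. May be absent. Rubbish, starts on the shelf top.
- ball_c: crumpled paper leaflet, a rough ball about 62 across and 55 high that does not roll far; origin at its centre. May be absent. Rubbish, starts on the shelf top.
- carton_a: Empty torn cardboard carton, 82 (x) x 44 (y) x 28 (z), lying flat; origin at its centre. May be absent. Rubbish, starts on the shelf top.
- carton_b: Empty torn cardboard carton, 76 (x) x 50 (y) x 30 (z), lying flat; origin at its centre. May be absent. Rubbish, starts on the shelf top.
- carton_tall: Empty torn cardboard carton, 50 (x) x 30 (y) x 110 (z), standing on end in the open drawer, too tall to pass under the shelf top; origin at its centre. Rubbish.
- ramekin: White ceramic ramekin, 80 across, 45 high, on a back corner of the shelf top; origin: centre of its underside. Not to be moved.
- vial: Amber vial with cap, 36 across, 72 high, on the other back corner of the shelf top; origin: centre of its underside. Not to be moved.
- cup: Green plastic cup, 72 across the rim, 95 high, on the table just beyond the mat; origin: centre of its underside. Not to be moved.
Mind the look-alikes: they are no part of the job. What is shaped like the ball_b but pink or yellow is not meant.

How it is judged (in metres and radians):
On the way, in this order (a step that is already met when the one before it is completed fails the run):
1. the pill case and the pillbox lie in the drawer (x of pill_case in the frame of drawer_bay between -0.055 and 0.145 m and y of pill_case in the frame of drawer_bay between -0.18 and 0.18 m and z of pill_case in the frame of drawer_bay between -0.005 and 0.015 m and angle between each of pill_case, pillbox's own z axis and vertical below 0.3 rad and x of pillbox in the frame of drawer_bay between -0.055 and 0.145 m and y of pillbox in the frame of drawer_bay between -0.18 and 0.18 m and z of pillbox in the frame of drawer_bay between -0.005 and 0.015 m), for 0.2 s.
2. the drawer is fully home with both inside (all of step 1 and value of joint drawer below 0.004 m), for 0.2 s.
At the end, for the whole second after the job is handed in: Every leaflet and carton that is present has its centre inside the upright bin, below the rim; the pill case and the pillbox lie on the drawer's floor side by side, lids up (within 0.3 rad); the drawer is within 4 mm of its stop; all at rest (all of step 2 and x of ball_a in the frame of bin between -0.09 and 0.09 m and y of ball_a in the frame of bin between -0.09 and 0.09 m and z of ball_a in the frame of bin between -0.005 and 0.15 m and x of ball_b in the frame of bin between -0.09 and 0.09 m and y of ball_b in the frame of bin between -0.09 and 0.09 m and z of ball_b in the frame of bin between -0.005 and 0.15 m and x of ball_c in the frame of bin between -0.09 and 0.09 m and y of ball_c in the frame of bin between -0.09 and 0.09 m and z of ball_c in the frame of bin between -0.005 and 0.15 m and x of carton_a in the frame of bin between -0.09 and 0.09 m and y of carton_a in the frame of bin between -0.09 and 0.09 m and z of carton_a in the frame of bin between -0.005 and 0.15 m and x of carton_b in the frame of bin between -0.09 and 0.09 m and y of carton_b in the frame of bin between -0.09 and 0.09 m and z of carton_b in the frame of bin between -0.005 and 0.15 m and x of carton_tall in the frame of bin between -0.09 and 0.09 m and y of carton_tall in the frame of bin between -0.09 and 0.09 m and z of carton_tall in the frame of bin between -0.005 and 0.15 m and linear speed of each of ball_a, ball_b, ball_c, carton_a, carton_b, carton_tall, pill_case, pillbox below 0.03 m/s and angle between bin's own z axis and vertical below 0.2 rad); the robot touches nothing.
It fails at once if the ramekin is knocked over or shifted more than 40 mm (angle between ramekin's own z axis and vertical above 0.6 rad or distance of ramekin from where it was at the start of the episode above 0.04 m).
It fails at once if the vial is knocked over or shifted more than 40 mm (angle between vial's own z axis and vertical above 0.6 rad or distance of vial from where it was at the start of the episode above 0.04 m).
It fails at once if the cup is knocked over or shifted more than 40 mm (angle between cup's own z axis and vertical above 0.6 rad or distance of cup from where it was at the start of the episode above 0.04 m).
Of ball_a, ball_b, ball_c, carton_a, carton_b only 3 to 5 are there at a start; the rules pass over those that are not, and their reading is None.
At some moment in a run one of ball_a, ball_b, ball_c, carton_a, carton_b may be knocked a few centimetres aside while the robot is not near it.
Once in a run the grip may slacken for a moment while it holds something.
It also fails if it takes over 210 s, if anything falls off the work surface, if the arm or the gripper's body presses on something with over 40 N, if the wrist force passes 120 N, or if a joint passes its speed limit or range.

## Working session

There is one attempt and no reset: what is moved stays moved. The work goes in short steps, Python scripts to look and compute and a tool call to move; the robot and the scene stay as the last step left them, time stands still between calls to the robot, and variables do not carry over. Pictures are saved under pics/ and viewed, at most 14 in all, crops included, and the job is handed in when it is done.

Besides the shell and the picture viewer there is one more tool, called as name(argument=value, ...) on one line, values as JSON. play_rows: Moves the arm, as the interface text tells. Its arguments: {"type":"object","properties":{"deltas":{"type":"array"},"claw":{"type":"number"},"newtons":{"type":"number"}},"required":["deltas"]}

```bash
mkdir -p pics
cat > h.py <<'E'
import numpy as np, cv2
from station import env
def shot(name):
    s=env.get_state(); c=env.read_camera(name)
    if name=="wrist":
        T=np.eye(4);T[:3,:3]=s["ee_rot"];T[:3,3]=s["tcp_pos"];c["pose"]=T@np.array(c["T_tool_cam"])
    return c
def cloud(c):
    z=c["z_map"];h,w=z.shape;u,v=np.meshgrid(np.arange(w),np.arange(h))
    p=cv2.undistortPoints(np.stack([u,v],-1).reshape(-1,1,2).astype(np.float64),np.array(c["intrinsics"]),np.array(c["dist_coeffs"])).reshape(h,w,2)
    P=np.dstack([p*z[...,None],z]);T=np.array(c["pose"]);W=P@T[:3,:3].T+T[:3,3];W[z==0]=np.nan
    return W
def save(c,n): cv2.imwrite(f"pics/{n}.png",c["frame"][...,::-1])
E
python3 - <<'E'
from h import *
s=env.get_state();print(s)
for n in("top","scene"):
    c=shot(n);save(c,n+"0");np.savez(f"{n}0.npz",W=cloud(c),f=c["frame"]);print(n,np.round(c["pose"],2).tolist())
E
```

```text
{'time_s': 0.0, 'q': array([-5.69123101e+01,  2.33772165e+00,  4.80163925e+00, -2.78153447e-02,
       -9.25608393e+01, -1.91202268e+01]), 'joint_vel': array([ 0.04212965,  0.00690735,  0.00944255,  0.05169552,  0.03834604,
       -0.01102552]), 'tau': array([-2.11117631e-04, -3.68201995e+01,  3.47406971e+01,  6.93227515e+00,
       -5.30610443e-03,  9.16103460e-06]), 'tcp_pos': array([ 144.83615919, -581.91602042,  230.27722469]), 'ee_rot': array([[-9.70427790e-01, -2.41391046e-01, -5.17148294e-04],
       [-2.41391581e-01,  9.70426337e-01,  1.68205356e-03],
       [ 9.58216560e-05,  1.75714676e-03, -9.99998452e-01]]), 'contact_force': array([ 0.67012605, -0.25433561,  0.09467825]), 'wrist_torque': array([ 0.02961331, -0.02135185,  0.01833652]), 'gripper_force': 0.0, 'opening': 85.56540480000506}
top [[-0.03, -0.99, 0.17, 376.02], [-1.0, 0.03, 0.02, -6.93], [-0.02, -0.17, -0.99, 1195.62], [0.0, 0.0, 0.0, 1.0]]
scene [[-0.05, 0.78, -0.62, 1328.93], [1.0, 0.04, -0.02, 16.8], [0.01, -0.62, -0.78, 1082.15], [0.0, 0.0, 0.0, 1.0]]
```

View pics/top0.png

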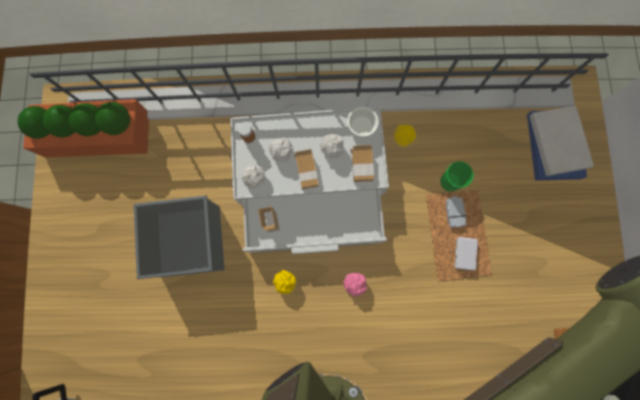

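View pics/scene0.png

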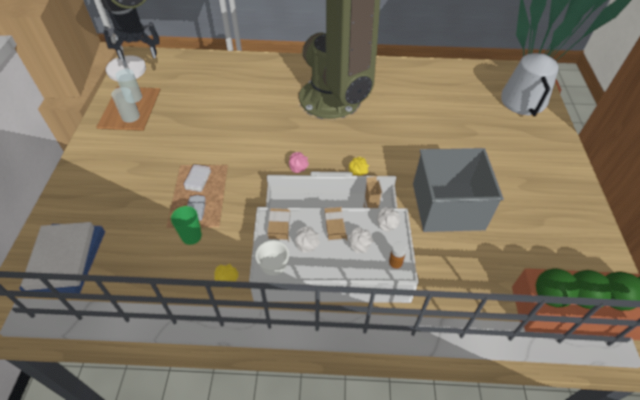

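The top view shows three balls at (281,148), (332,144) and (253,175), and flat cartons at (306,169) and (363,163). The tall carton is at (268,219), the bin at (175,237), the pillbox at (456,212) and the pill case at (466,253). All five rubbish items are on the shelf top.

Run:
```python
from h import *
d=np.load("top0.npz");W=d["W"];f=d["f"]
def rep(n,box,zmin,zmax):
    x0,x1,y0,y1=box;w=W[y0:y1,x0:x1];m=(w[...,2]>zmin)&(w[...,2]<zmax)
    m=m.astype(np.uint8);k,l,st,_=cv2.connectedComponentsWithStats(m)
    for i in range(1,k):
        if st[i,4]<25: continue
        p=w[l==i];r=cv2.minAreaRect(p[:,:2].astype(np.float32))
        print(n,"n",len(p),"mean",p.mean(0).round(0),"rect",np.round(r[0]),np.round(r[1]),round(r[2],1),"zmax",np.percentile(p[:,2],[50,95]).round(0))
rep("shelf",(215,400,95,265),92,112)
rep("onshelf",(236,386,108,194),113,190)
rep("tall",(246,384,190,245),95,140)
rep("drawerfront",(235,390,200,260),60,92)
rep("floor",(246,384,190,245),5,25)
rep("bin",(125,225,185,285),120,165)
rep("mat",(430,492,192,280),12,40)
rep("cup",(435,480,150,200),60,110)
rep("floorballs",(260,420,110,300),20,70)
```

```text
shelf n 8823 mean [690.  41. 100.] rect [693.  30.] [223. 399.] 2.6 zmax [100. 107.]
shelf n 317 mean [ 762. -115.  106.] rect [ 762. -115.] [54. 51.] 62.2 zmax [106. 110.]
onshelf n 394 mean [ 765. -116.  135.] rect [ 756. -114.] [74. 77.] 87.4 zmax [138. 147.]
onshelf n 248 mean [734. 181. 157.] rect [737. 183.] [35. 33.] 63.0 zmax [169. 174.]
onshelf n 461 mean [694. -36. 144.] rect [697. -36.] [60. 59.] 83.3 zmax [146. 156.]
onshelf n 454 mean [689.  95. 144.] rect [692.  94.] [59. 60.] 26.9 zmax [147. 155.]
onshelf n 714 mean [ 652. -112.  130.] rect [ 653. -112.] [89. 53.] 3.0 zmax [130. 135.]
onshelf n 650 mean [641.  32. 128.] rect [642.  32.] [95. 47.] 11.3 zmax [128. 133.]
onshelf n 437 mean [622. 165. 144.] rect [625. 167.] [56. 54.] 84.4 zmax [146. 156.]
tall n 568 mean [586.  84. 102.] rect [585.  40.] [303.  23.] 89.7 zmax [101. 109.]
tall n 168 mean [518. 136. 121.] rect [517. 134.] [57. 35.] 10.9 zmax [124. 133.]
drawerfront n 66 mean [527. 141.  71.] rect [525. 136.] [41. 22.] 10.8 zmax [65. 91.]
drawerfront n 807 mean [450.  23.  83.] rect [461.  20.] [367.  62.] 85
[... 432 characters left out ...]
.]
floorballs n 385 mean [ 751. -239.   45.] rect [ 757. -241.] [60. 60.] 16.9 zmax [46. 57.]
floorballs n 163 mean [ 536. -159.   50.] rect [ 534. -160.] [127.   6.] 1.8 zmax [56. 64.]
floorballs n 121 mean [526. 137.  59.] rect [526. 137.] [38. 21.] 10.8 zmax [59. 64.]
floorballs n 59 mean [511. 123.  46.] rect [516. 121.] [25. 58.] 68.5 zmax [49. 66.]
floorballs n 72 mean [455. -99.  40.] rect [ 455. -104.] [  3. 119.] 5.4 zmax [35. 65.]
floorballs n 55 mean [446. 128.  39.] rect [445. 128.] [ 2. 76.] 2.6 zmax [32. 67.]
floorballs n 421 mean [360.  99.  46.] rect [360. 101.] [60. 59.] 43.0 zmax [47. 57.]
floorballs n 403 mean [350. -85.  46.] rect [349. -85.] [56. 58.] 86.2 zmax [47. 57.]
```

```bash
cat >> h.py <<'E'
def plan(*targets):
    "each target: x,y,z,yaw a (tool x at 180+a). Prints turn row total, then shift in tool axes"
    s=env.get_state();R=np.array(s["ee_rot"]);p=np.array(s["tcp_pos"])
    a0=np.degrees(np.arctan2(-R[1,0],-R[0,0]));print("t",round(s["time_s"],2),"at",p.round(1),"a",round(a0,1),"open",round(s["opening"],1),"F",np.round(s["contact_force"],1),"grip",round(s["gripper_force"],1))
    for x,y,z,a in targets:
        r=np.radians(a);d=np.array([x,y,z])-p;c,n=np.cos(r),np.sin(r)
        t=np.array([-c*d[0]-n*d[1],-n*d[0]+c*d[1],-d[2]])
        print("->",(x,y,z,a),"turn",round(a0-a,1),"shift",t.round(0),"rows",int(np.ceil(np.linalg.norm(t)/60)))
        p=np.array([x,y,z]);a0=a
E
python3 - <<'E'
from h import *
c=env.read_camera("wrist");print(np.round(c["T_tool_cam"],2).tolist())
plan((527,-371,230,3.7),(527,-371,5,3.7))
E
```

```text
[[-0.0, -0.95, -0.3, 77.31], [1.0, -0.0, 0.0, 1.52], [-0.0, -0.3, 0.95, -141.72], [0.0, 0.0, 0.0, 1.0]]
t 0.15 at [ 144.8 -582.   230.5] a 14.0 open 85.5 F [-0.4 -0.3  0.2] grip 0.0
-> (527, -371, 230, 3.7) turn 10.3 shift [-395.  186.    0.] rows 8
-> (527, -371, 5, 3.7) turn 0.0 shift [ -0.   0. 225.] rows 4
```

play_rows(deltas=[[0, 0, 0, 10.3], [-50, 23, 0, 0], [-50, 23, 0, 0], [-50, 23, 0, 0], [-50, 23, 0, 0]], claw=1, newtons=40)

```text
time_s: 0.78
tcp_pos: [339.9, -476.5, 231.1]
ee_rot: [[-0.998, -0.064, -0.0], [-0.064, 0.998, 0.0], [0.0, 0.0, -1.0]]
contact_force: [-0.6, -1.7, 1.2]
opening: 85.6
gripper_force: 0.0
```

play_rows(deltas=[[-50, 23, 0, 0], [-50, 24, 0, 0], [-50, 24, 0, 0], [-45, 23, 0, 0], [0, 0, 0, 0]])

```text
time_s: 1.4
tcp_pos: [529.4, -368.9, 229.4]
ee_rot: [[-0.998, -0.068, -0.002], [-0.068, 0.998, 0.002], [0.002, 0.002, -1.0]]
contact_force: [-0.3, 1.0, -0.4]
opening: 85.6
gripper_force: 0.0
```

Run:
```python
from h import *
plan((527,-371,5,3.7))
c=shot("wrist");save(c,"w1");W=cloud(c)
m=((W[...,2]>15)&(W[...,2]<40)).astype(np.uint8);k,l,st,_=cv2.connectedComponentsWithStats(m)
for i in range(1,k):
    if st[i,4]>400:
        p=W[l==i];r=cv2.minAreaRect(p[:,:2].astype(np.float32));print(st[i],p.mean(0).round(),np.round(r[0]),np.round(r[1]),r[2])
```

```text
t 1.4 at [ 529.4 -368.9  229.4] a 3.9 open 85.6 F [-0.3  1.  -0.4] grip 0.0
-> (527, -371, 5, 3.7) turn 0.2 shift [  3.  -2. 224.] rows 4
[ 573    0   53   54 1251] [ 357. -104.   29.] [361. -94.] [64. 31.] 49.81000900268555
[ 271   19   66   97 4547] [ 418. -389.   27.] [ 419. -389.] [57. 84.] 80.61087799072266
[ 462  124   72  179 2288] [ 553. -163.   28.] [ 562. -164.] [ 26. 217.] 83.30793762207031
[ 293  143   42   74 2791] [ 532. -370.   24.] [ 535. -370.] [84. 45.] 4.71288537979126
[   0  227  129  101 3880] [ 650. -652.   28.] [ 685. -678.] [142. 134.] 89.99994659423828
[289 260  49  21 541] [ 646. -364.   28.] [ 642. -364.] [22. 56.] 2.75154447555542
[376 325  48  41 717] [ 737. -247.   29.] [ 749. -247.] [43. 63.] 41.04208755493164
[123 381  36  19 462] [ 872. -604.   17.] [ 870. -609.] [36. 55.] 6.438926696777344
```

View pics/w1.png

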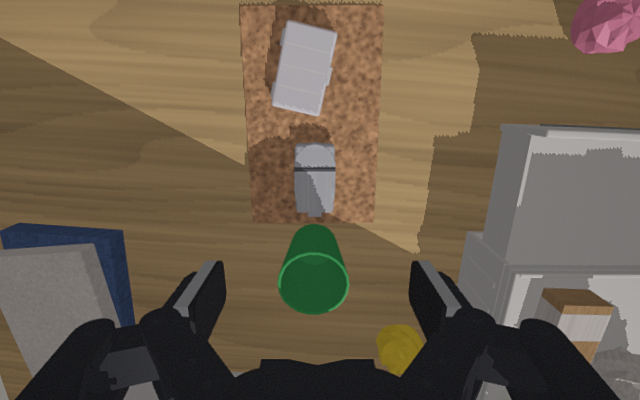

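The wrist view shows the pillbox at (314,178), the pill case at (304,67) and the cup at (314,275), which agrees with the top view. I'll descend on the pillbox.

play_rows(deltas=[[3, -2, 60, 0], [0, 0, 60, 0], [0, 0, 60, 0], [0, 0, 30, 0], [0, 0, 14, 0]])

```text
time_s: 2.08
tcp_pos: [522.5, -373.8, 5.2]
ee_rot: [[-0.998, -0.063, -0.003], [-0.063, 0.998, 0.001], [0.003, 0.001, -1.0]]
contact_force: [-0.4, -0.9, 0.5]
opening: 85.3
gripper_force: 0.0
```

play_rows(deltas=[[0, 0, 0, 0], [0, 0, 0, 0], [0, 0, 0, 0], [0, 0, 0, 0], [0, 0, 0, 0]], claw=0, newtons=40)

```text
time_s: 2.7
tcp_pos: [525.5, -374.2, 9.8]
ee_rot: [[-0.998, -0.064, 0.003], [-0.064, 0.998, -0.002], [-0.003, -0.002, -1.0]]
contact_force: [-0.9, 0.5, 6.2]
opening: 44.9
gripper_force: 43.3
```

Run:
```python
from h import *
plan((527,-371,205,3.7),(503,-80,205,2.6),(503,-80,16,2.6))
```

```text
t 2.7 at [ 525.5 -374.2    9.8] a 3.7 open 44.9 F [-0.9  0.5  6.2] grip 43.3
-> (527, -371, 205, 3.7) turn -0.0 shift [  -2.    3. -195.] rows 4
-> (503, -80, 205, 2.6) turn 1.1 shift [ 11. 292.   0.] rows 5
-> (503, -80, 16, 2.6) turn 0.0 shift [ -0.   0. 189.] rows 4
```

play_rows(deltas=[[0, 0, -15, 0], [0, 0, -60, 0], [0, 0, -60, 0], [0, 0, -60, 0], [0, 0, 0, 0]])

```text
time_s: 3.32
tcp_pos: [525.9, -374.9, 210.5]
ee_rot: [[-0.998, -0.064, 0.01], [-0.064, 0.998, -0.006], [-0.01, -0.006, -1.0]]
contact_force: [-0.3, -0.6, -1.4]
opening: 45.0
gripper_force: 42.6
```

Run:
```python
from h import *
plan((503,-80,205,2.6),(503,-80,16,2.6))
c=shot("wrist");save(c,"w2")
```

```text
t 3.33 at [ 525.9 -374.9  210.5] a 3.7 open 45.0 F [-0.3 -0.6 -1.4] grip 42.6
-> (503, -80, 205, 2.6) turn 1.1 shift [  9. 296.   5.] rows 5
-> (503, -80, 16, 2.6) turn 0.0 shift [ -0.   0. 189.] rows 4
```

View pics/w2.png

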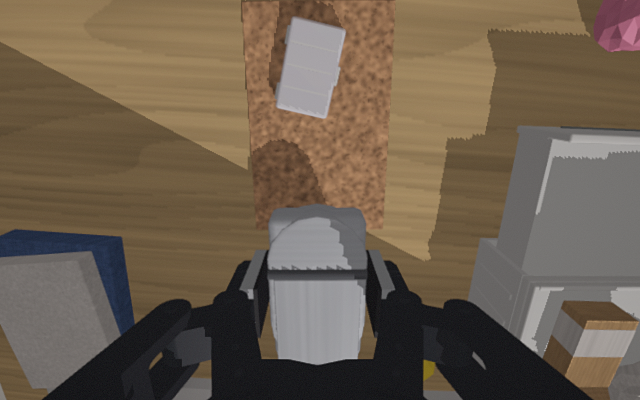

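The pillbox is held level at (318,280). Next I carry it over to the drawer.

play_rows(deltas=[[2, 59, 0, 1.1], [2, 59, 0, 0], [2, 59, 0, 0], [2, 59, 0, 0], [1, 60, 0, 0]])

```text
time_s: 4.0
tcp_pos: [499.8, -76.5, 201.2]
ee_rot: [[-0.999, -0.045, -0.002], [-0.045, 0.999, 0.0], [0.002, 0.0, -1.0]]
contact_force: [0.9, 0.2, -1.4]
opening: 44.8
gripper_force: 42.5
```

play_rows(deltas=[[0, 0, 40, 0], [0, 0, 50, 0], [0, 0, 40, 0], [0, 0, 20, 0], [0, 0, 0, 0]])

```text
time_s: 4.62
tcp_pos: [498.8, -78.5, 49.6]
ee_rot: [[-0.999, -0.045, -0.006], [-0.045, 0.999, -0.0], [0.006, -0.0, -1.0]]
contact_force: [-0.6, 0.0, -1.4]
opening: 45.1
gripper_force: 42.5
```

Run:
```python
from h import *
plan((504,-80,20,2.6))
```

```text
t 4.62 at [498.8 -78.5  49.6] a 2.6 open 45.1 F [-0.6  0.  -1.4] grip 42.5
-> (504, -80, 20, 2.6) turn -0.0 shift [-5. -2. 30.] rows 1
```

play_rows(deltas=[[-5, 0, 12, 0], [0, 0, 10, 0], [0, 0, 6, 0], [0, 0, 2, 0], [0, 0, 0, 0]])

```text
time_s: 5.25
tcp_pos: [505.9, -78.1, 22.4]
ee_rot: [[-0.999, -0.045, 0.0], [-0.045, 0.999, -0.0], [-0.0, -0.0, -1.0]]
contact_force: [-0.5, 1.1, -1.2]
opening: 44.5
gripper_force: 42.5
```

play_rows(deltas=[[0, 0, 0, 0], [0, 0, 0, 0], [0, 0, 0, 0], [0, 0, -20, 0], [0, 0, -40, 0]], claw=0.75)

```text
time_s: 5.88
tcp_pos: [504.6, -78.2, 81.3]
ee_rot: [[-0.999, -0.045, -0.004], [-0.045, 0.999, -0.0], [0.004, -0.0, -1.0]]
contact_force: [0.6, 0.2, -0.3]
opening: 64.6
gripper_force: 0.0
```

play_rows(deltas=[[0, 0, -50, 0], [0, 0, -50, 0], [0, 0, -40, 0], [0, 0, 0, 0], [0, 0, 0, 0]], claw=1)

```text
time_s: 6.5
tcp_pos: [505.6, -77.9, 221.5]
ee_rot: [[-0.999, -0.045, -0.001], [-0.045, 0.999, 0.001], [0.001, 0.001, -1.0]]
contact_force: [0.5, 0.6, -0.9]
opening: 85.0
gripper_force: 0.0
```

Run:
```python
from h import *
plan((421,-390,220,-9),(421,-390,10,-9))
c=shot("wrist");save(c,"w3")
W=cloud(c);m=((W[...,2]>26)&(W[...,2]<60)&(W[...,0]>465)&(W[...,0]<575)&(W[...,1]>-145)&(W[...,1]<100));p=W[m];r=cv2.minAreaRect(p[:,:2].astype(np.float32));print(m.sum(),p.mean(0),r,np.percentile(p[:,2],[5,50,95]))
```

```text
t 6.5 at [505.6 -77.9 221.5] a 2.6 open 85.0 F [ 0.5  0.6 -0.9] grip 0.0
-> (421, -390, 220, -9) turn 11.6 shift [  35. -321.    2.] rows 6
-> (421, -390, 10, -9) turn 0 shift [  0.   0. 210.] rows 4
3004 [513.22689449 -76.69718667  33.94485571] ((516.64306640625, -76.58077239990234), (84.52940368652344, 45.6408576965332), 2.1078453063964844) [31.39019133 34.20337786 35.84828019]
```

play_rows(deltas=[[0, 0, 0, 5.8], [0, 0, 0, 5.8], [6, -54, 0, 0], [6, -54, 0, 0], [6, -54, 0, 0]])

```text
time_s: 7.18
tcp_pos: [461.6, -236.5, 220.9]
ee_rot: [[-0.988, 0.156, -0.002], [0.156, 0.988, 0.0], [0.002, 0.0, -1.0]]
contact_force: [0.9, 0.5, -0.1]
opening: 85.6
gripper_force: 0.0
```

play_rows(deltas=[[6, -54, 0, 0], [6, -54, 0, 0], [5, -51, 0, 0], [0, 0, 0, 0], [0, 0, 0, 0]])

```text
time_s: 7.8
tcp_pos: [420.6, -389.4, 220.9]
ee_rot: [[-0.988, 0.158, -0.002], [0.158, 0.988, 0.001], [0.002, 0.001, -1.0]]
contact_force: [1.3, 0.1, 0.2]
opening: 85.6
gripper_force: 0.0
```

Run:
```python
from h import *
plan((420,-390,10,-9))
```

```text
t 7.8 at [ 420.6 -389.4  220.9] a -9.1 open 85.6 F [1.3 0.1 0.2] grip 0.0
-> (420, -390, 10, -9) turn -0.1 shift [  0.  -1. 211.] rows 4
```

play_rows(deltas=[[0, 0, 60, 0], [0, 0, 60, 0], [0, 0, 60, 0], [0, 0, 25, 0], [0, 0, 6, 0]])

```text
time_s: 8.43
tcp_pos: [420.3, -387.9, 9.2]
ee_rot: [[-0.988, 0.155, -0.003], [0.155, 0.988, 0.002], [0.004, 0.001, -1.0]]
contact_force: [0.5, -0.2, 0.8]
opening: 85.5
gripper_force: 0.0
```

play_rows(deltas=[[0, 0, 0, 0], [0, 0, 0, 0], [0, 0, 0, 0], [0, 0, 0, 0], [0, 0, 0, 0]], claw=0)

```text
time_s: 9.05
tcp_pos: [422.2, -390.2, 13.6]
ee_rot: [[-0.988, 0.157, 0.003], [0.157, 0.988, -0.002], [-0.003, -0.001, -1.0]]
contact_force: [0.5, 1.9, 7.0]
opening: 50.9
gripper_force: 44.0
```

play_rows(deltas=[[0, 0, -15, 0], [0, 0, -60, 0], [0, 0, -60, 0], [0, 0, -60, 0], [0, 0, 0, 0]])

```text
time_s: 9.68
tcp_pos: [422.3, -391.2, 213.8]
ee_rot: [[-0.988, 0.157, 0.009], [0.157, 0.988, -0.006], [-0.01, -0.005, -1.0]]
contact_force: [0.4, -0.3, -1.6]
opening: 50.6
gripper_force: 43.3
```

Run:
```python
from h import *
plan((513,20,205,2.6),(513,20,22,2.6))
```

```text
t 9.68 at [ 422.3 -391.2  213.8] a -9.0 open 50.6 F [ 0.4 -0.3 -1.6] grip 43.3
-> (513, 20, 205, 2.6) turn -11.6 shift [-109.  407.    9.] rows 8
-> (513, 20, 22, 2.6) turn 0.0 shift [ -0.   0. 183.] rows 4
```

play_rows(deltas=[[0, 0, 0, -5.8], [0, 0, 0, -5.8], [-15, 56, 0, 0], [-15, 58, 0, 0], [-15, 58, 0, 0]])

```text
time_s: 10.3
tcp_pos: [457.7, -214.2, 205.8]
ee_rot: [[-0.999, -0.044, -0.001], [-0.044, 0.999, 0.001], [0.001, 0.001, -1.0]]
contact_force: [1.0, 0.5, -0.9]
opening: 50.6
gripper_force: 43.2
```

play_rows(deltas=[[-16, 58, 0, 0], [-16, 59, 0, 0], [-16, 59, 4, 0], [-16, 59, 5, 0], [0, 0, 0, 0]])

```text
time_s: 10.92
tcp_pos: [511.1, 25.2, 195.7]
ee_rot: [[-0.999, -0.05, -0.003], [-0.05, 0.999, 0.0], [0.003, 0.0, -1.0]]
contact_force: [-0.7, -0.1, -0.7]
opening: 51.0
gripper_force: 26.7
```

Run:
```python
from h import *
plan((513,20,26,2.6))
```

```text
t 10.93 at [511.1  25.2 195.7] a 2.8 open 51.0 F [-0.7 -0.1 -0.7] grip 26.7
-> (513, 20, 26, 2.6) turn 0.2 shift [ -2.  -5. 170.] rows 3
```

play_rows(deltas=[[0, 0, 0, 0], [-1, -3, 30, 0], [0, 0, 50, 0], [0, 0, 40, 0], [0, 0, 0, 0]])

```text
time_s: 11.55
tcp_pos: [510.4, 16.9, 74.3]
ee_rot: [[-0.999, -0.042, -0.006], [-0.042, 0.999, -0.002], [0.006, -0.001, -1.0]]
contact_force: [0.3, -0.8, -0.6]
opening: 50.4
gripper_force: 48.3
```

Run:
```python
from h import *
plan((513,20,26,2.6))
c=shot("wrist");save(c,"w4")
```

```text
t 11.55 at [510.4  16.9  74.3] a 2.4 open 50.4 F [ 0.3 -0.8 -0.6] grip 48.3
-> (513, 20, 26, 2.6) turn -0.2 shift [-3.  3. 48.] rows 1
```

View pics/w4.png

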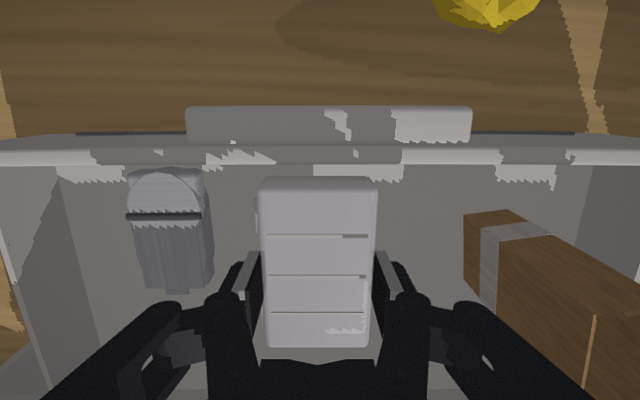

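The case is still held at (318,260), the pillbox lies at (165,230) and the tall carton at (545,260). I'll check the case's tilt before placing it.

Run:
```python
from h import *
c=shot("wrist");W=cloud(c);p=W[185:340,275:360].reshape(-1,3);p=p[np.isfinite(p).all(1)]
print(np.percentile(p,[1,50,99],axis=0).round(1))
A=np.c_[p[:,:2]-[510,17],np.ones(len(p))];k=np.linalg.lstsq(A,p[:,2],rcond=None)[0];print(k, np.degrees(np.arctan(k[:2])))
```

```text
[[ 4.681e+02 -3.000e-01  8.880e+01]
 [ 5.027e+02  1.840e+01  9.090e+01]
 [ 5.445e+02  3.860e+01  9.250e+01]]
[-6.71264464e-04 -7.64186648e-04  9.08972269e+01] [-0.03846061 -0.04378466]
```

Level, with its bottom 7 mm below the TCP. I lower it 50 mm.

play_rows(deltas=[[-4, 2, 20, 0], [0, 0, 18, 0], [0, 0, 8, 0], [0, 0, 4, 0], [0, 0, 0, 0]])

```text
time_s: 12.28
tcp_pos: [516.8, 21.1, 27.6]
ee_rot: [[-0.999, -0.045, 0.0], [-0.045, 0.999, -0.0], [-0.0, -0.0, -1.0]]
contact_force: [0.3, 0.1, -0.7]
opening: 50.6
gripper_force: 48.4
```

play_rows(deltas=[[0, 0, 0, 0], [0, 0, 0, 0], [0, 0, 0, 0], [0, 0, -20, 0], [0, 0, -40, 0]], claw=0.8)

```text
time_s: 12.9
tcp_pos: [515.4, 20.7, 86.3]
ee_rot: [[-0.999, -0.045, -0.004], [-0.045, 0.999, -0.001], [0.004, -0.001, -1.0]]
contact_force: [0.3, 0.2, 0.8]
opening: 68.2
gripper_force: 0.0
```

play_rows(deltas=[[0, 0, -50, 0], [0, 0, -50, 0], [0, 0, -40, 0], [0, 0, 0, 0], [0, 0, 0, 0]], claw=1)

```text
time_s: 13.52
tcp_pos: [516.4, 21.2, 226.5]
ee_rot: [[-0.999, -0.045, -0.001], [-0.045, 0.999, 0.0], [0.001, 0.0, -1.0]]
contact_force: [-0.8, -0.4, -0.0]
opening: 85.6
gripper_force: 0.0
```

Run:
```python
from h import *
c=shot("wrist");W=cloud(c)
def rep(n,zl,zh,xl,xh,yl,yh):
    p=W[(W[...,2]>zl)&(W[...,2]<zh)&(W[...,0]>xl)&(W[...,0]<xh)&(W[...,1]>yl)&(W[...,1]<yh)];r=cv2.minAreaRect(p[:,:2].astype(np.float32));print(n,len(p),np.round(r[0]),np.round(r[1]),round(r[2],1),np.percentile(p[:,2],[5,50,95]).round(1))
rep("case",26,60,465,575,-25,80)
rep("box",26,60,465,575,-140,-40)
rep("tall",110,140,450,575,80,190)
plan((517,134,200,11),(517,134,85,11))
```

```text
case 3859 [514.  22.] [85. 57.] 3.3 [34.7 37.  38.3]
box 3106 [516. -76.] [84. 47.] 3.8 [30.9 34.1 35.8]
tall 1920 [517. 138.] [59. 35.] 10.5 [111.8 123.3 132.5]
t 13.57 at [516.2  21.1 226. ] a 2.6 open 85.5 F [-0.1 -0.5 -0.6] grip 0.0
-> (517, 134, 200, 11) turn -8.4 shift [-22. 111.  26.] rows 2
-> (517, 134, 85, 11) turn 0 shift [ -0.   0. 115.] rows 2
```

Both boxes lie flat in the drawer at (514,22) and (516,-76). Next is the tall carton.

play_rows(deltas=[[0, 0, 0, -8.4], [-11, 56, 0, 0], [-11, 56, 20, 0], [0, 0, 0, 0], [0, 0, 50, 0]])

```text
time_s: 14.2
tcp_pos: [518.5, 136.0, 159.6]
ee_rot: [[-0.981, -0.192, 0.006], [-0.192, 0.981, 0.002], [-0.006, 0.001, -1.0]]
contact_force: [-0.3, 0.6, -1.6]
opening: 85.1
gripper_force: 0.0
```

play_rows(deltas=[[0, 0, 50, 0], [0, 0, 17, 0], [0, 0, 0, 0], [0, 0, 0, 0], [0, 0, 0, 0]])

```text
time_s: 14.82
tcp_pos: [517.9, 135.6, 92.4]
ee_rot: [[-0.982, -0.19, 0.003], [-0.19, 0.982, 0.002], [-0.003, 0.001, -1.0]]
contact_force: [0.3, 0.5, 0.1]
opening: 85.6
gripper_force: 0.0
```

play_rows(deltas=[[0, 0, 0, 0], [0, 0, 0, 0], [0, 0, 0, 0], [0, 0, 0, 0], [0, 0, 0, 0]], claw=0, newtons=25)

```text
time_s: 15.45
tcp_pos: [516.9, 135.3, 90.4]
ee_rot: [[-0.982, -0.19, 0.0], [-0.19, 0.982, 0.0], [-0.0, 0.0, -1.0]]
contact_force: [-0.2, -0.4, 0.3]
opening: 29.8
gripper_force: 33.1
```

play_rows(deltas=[[0, 0, -30, 0], [0, 0, -60, 0], [0, 0, -60, 0], [0, 0, -20, 0], [0, 0, 0, 0]])

```text
time_s: 16.08
tcp_pos: [517.4, 135.5, 262.0]
ee_rot: [[-0.982, -0.19, 0.003], [-0.19, 0.982, 0.002], [-0.003, 0.001, -1.0]]
contact_force: [0.3, 0.5, -1.8]
opening: 29.5
gripper_force: 33.1
```

Run:
```python
from h import *
plan((500,390,260,5),(500,390,150,5))
```

```text
t 16.07 at [517.4 135.5 262. ] a 11.0 open 29.5 F [ 0.3  0.5 -1.8] grip 33.1
-> (500, 390, 260, 5) turn 6.0 shift [ -5. 255.   2.] rows 5
-> (500, 390, 150, 5) turn 0 shift [ -0.   0. 110.] rows 2
```

play_rows(deltas=[[0, 0, 0, 6], [-1, 51, 0, 0], [-1, 51, 0, 0], [-1, 51, 0, 0], [-1, 51, 0, 0]])

```text
time_s: 16.7
tcp_pos: [502.5, 340.2, 258.0]
ee_rot: [[-0.996, -0.087, -0.002], [-0.087, 0.996, -0.002], [0.002, -0.002, -1.0]]
contact_force: [-0.0, -0.4, -0.1]
opening: 29.3
gripper_force: 33.0
```

play_rows(deltas=[[-1, 51, 0, 0], [0, 0, 0, 0], [0, 0, 50, 0], [0, 0, 50, 0], [0, 0, 0, 0]])

```text
time_s: 17.32
tcp_pos: [497.7, 387.1, 154.0]
ee_rot: [[-0.996, -0.086, -0.008], [-0.086, 0.996, -0.008], [0.008, -0.007, -1.0]]
contact_force: [0.3, -0.3, 0.5]
opening: 29.4
gripper_force: 33.1
```

Run:
```python
from h import *
plan((500,390,95,5))
c=shot("top");save(c,"top1");W=cloud(c)[185:285,125:225];p=W[(W[...,2]>143)&(W[...,2]<156)];print(cv2.minAreaRect(p[:,:2].astype(np.float32)))
```

```text
t 17.32 at [497.7 387.1 154. ] a 4.9 open 29.4 F [ 0.3 -0.3  0.5] grip 33.1
-> (500, 390, 95, 5) turn -0.1 shift [-3.  3. 59.] rows 1
((475.5283508300781, 367.11199951171875), (188.19515991210938, 188.9678955078125), 5.106797695159912)
```

play_rows(deltas=[[-10, 5, 30, 0], [0, 0, 22, 0], [0, 0, 0, 0], [0, 0, 0, 0], [0, 0, 0, 0]])

```text
time_s: 18.0
tcp_pos: [510.0, 396.1, 110.7]
ee_rot: [[-0.996, -0.087, 0.002], [-0.087, 0.996, 0.002], [-0.002, 0.002, -1.0]]
contact_force: [0.2, -0.3, 0.5]
opening: 29.5
gripper_force: 33.1
```

play_rows(deltas=[[0, 0, 0, 0], [0, 0, 0, 0], [0, 0, -30, 0], [0, 0, -50, 0], [0, 0, -50, 0]], claw=0.65)

```text
time_s: 18.62
tcp_pos: [509.2, 395.3, 239.8]
ee_rot: [[-0.996, -0.087, -0.0], [-0.087, 0.996, -0.0], [0.0, -0.0, -1.0]]
contact_force: [0.6, 0.2, -0.9]
opening: 55.1
gripper_force: 0.0
```

Run:
```python
from h import *
plan((390,17,230,2.6),(390,17,68,2.6))
```

```text
t 18.62 at [509.2 395.3 239.8] a 5.0 open 55.1 F [ 0.6  0.2 -0.9] grip 0.0
-> (390, 17, 230, 2.6) turn 2.4 shift [ 136. -372.   10.] rows 7
-> (390, 17, 68, 2.6) turn 0.0 shift [ -0.   0. 162.] rows 3
```

play_rows(deltas=[[0, 0, 0, 2.4], [20, -53, 0, 0], [20, -53, 0, 0], [20, -53, 0, 0], [19, -53, 0, 0]], claw=0)

```text
time_s: 19.25
tcp_pos: [439.2, 178.6, 238.6]
ee_rot: [[-0.999, -0.045, 0.001], [-0.045, 0.999, 0.0], [-0.001, 0.0, -1.0]]
contact_force: [0.7, -0.2, 0.4]
opening: 0.3
gripper_force: 0.0
```

play_rows(deltas=[[19, -53, 0, 0], [19, -53, 0, 0], [19, -54, 0, 0], [0, 0, 0, 0], [0, 0, 0, 0]])

```text
time_s: 19.88
tcp_pos: [390.2, 17.8, 238.5]
ee_rot: [[-0.999, -0.044, 0.001], [-0.044, 0.999, 0.001], [-0.001, 0.001, -1.0]]
contact_force: [0.9, 0.6, -0.4]
opening: -0.3
gripper_force: 0.0
```

Run:
```python
from h import *
plan((390,17,68,2.6))
c=shot("scene");save(c,"sc1")
W=cloud(c)
p=W[(W[...,2]>74)&(W[...,2]<90)&(W[...,0]<470)&(W[...,0]>415)&(abs(W[...,1]-17)<40)];print("lip/front x",np.percentile(p[:,0],[1,10,50,90,99]).round(1))
```

```text
t 19.88 at [390.2  17.8 238.5] a 2.5 open -0.3 F [ 0.9  0.6 -0.4] grip 0.0
-> (390, 17, 68, 2.6) turn -0.1 shift [  0.  -1. 171.] rows 3
lip/front x [434.5 438.7 450.8 460.5 462.4]
```

View pics/sc1.png

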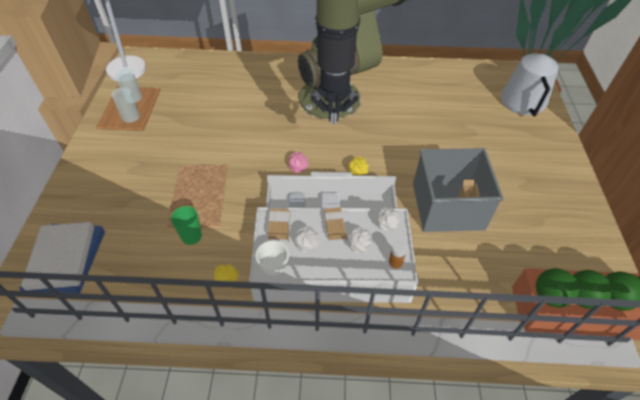

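The tall carton is in the bin at (470,188) and both boxes are in the drawer at (296,200) and (330,198). I lower the shut fingers in front of the lip and push.

play_rows(deltas=[[0, 0, 60, 0], [0, 0, 60, 0], [0, 0, 48, 0], [0, 0, 0, 0], [-15, 0, 0, 0]])

```text
time_s: 20.55
tcp_pos: [406.3, 19.3, 72.7]
ee_rot: [[-0.999, -0.047, 0.003], [-0.047, 0.999, 0.0], [-0.003, -0.0, -1.0]]
contact_force: [0.5, -0.9, -0.2]
opening: 0.3
gripper_force: 0.0
```

play_rows(deltas=[[-10, 0, 0, 0], [-10, 0, 0, 0], [-10, 0, 0, 0], [-10, 0, 0, 0], [-10, 0, 0, 0]])

```text
time_s: 21.18
tcp_pos: [455.7, 20.7, 70.3]
ee_rot: [[-0.999, -0.045, -0.0], [-0.045, 0.999, -0.0], [0.0, 0.0, -1.0]]
contact_force: [-2.1, 0.1, 1.0]
opening: 0.3
gripper_force: 0.8
```

play_rows(deltas=[[-12, 0, 0, 0], [-12, 0, 0, 0], [-12, 0, 0, 0], [-12, 0, 0, 0], [-12, 0, 0, 0]])

```text
time_s: 21.8
tcp_pos: [515.8, 23.4, 70.2]
ee_rot: [[-0.999, -0.045, -0.0], [-0.045, 0.999, -0.0], [0.0, -0.0, -1.0]]
contact_force: [-2.0, -0.6, 1.7]
opening: -0.1
gripper_force: 0.9
```

Run:
```python
from h import *
plan((550,24,70,2.6))
c=shot("scene");W=cloud(c)
p=W[(W[...,2]>74)&(W[...,2]<90)&(W[...,0]<575)&(W[...,0]>415)&(abs(W[...,1]+30)<25)];print("lip/front x",np.percentile(p[:,0],[1,10,50,90,99]).round(1))
```

```text
t 21.8 at [515.8  23.4  70.2] a 2.6 open -0.1 F [-2.  -0.6  1.7] grip 0.9
-> (550, 24, 70, 2.6) turn -0.0 shift [-34.  -1.   0.] rows 1
lip/front x [531.1 535.1 550.2 555.7 557.4]
```

play_rows(deltas=[[-8, 0, 0, 0], [-7, 0, 0, 0], [-6, 0, 0, 0], [-5, 0, 0, 0], [-4, 0, 0, 0]])

```text
time_s: 22.48
tcp_pos: [545.1, 24.8, 70.2]
ee_rot: [[-0.999, -0.045, -0.0], [-0.045, 0.999, 0.0], [0.0, 0.0, -1.0]]
contact_force: [0.2, 0.4, -0.1]
opening: -0.2
gripper_force: 0.0
```

play_rows(deltas=[[-3, 0, 0, 0], [-2, 0, 0, 0], [-2, 0, 0, 0], [-1, 0, 0, 0], [0, 0, 0, 0]])

```text
time_s: 23.1
tcp_pos: [548.9, 24.9, 70.4]
ee_rot: [[-0.999, -0.045, -0.01], [-0.045, 0.999, -0.001], [0.01, -0.001, -1.0]]
contact_force: [-23.6, 2.9, 14.2]
opening: 0.3
gripper_force: 11.7
```

Run:
```python
from h import *
plan((550,24,70,2.6))
c=shot("scene");W=cloud(c)
p=W[(W[...,2]>74)&(W[...,2]<90)&(W[...,0]<588)&(W[...,0]>415)&(abs(W[...,1]+30)<25)];print("lip/front x",np.percentile(p[:,0],[1,10,50,90,99]).round(1))
```

```text
t 23.1 at [548.9  24.9  70.4] a 2.6 open 0.3 F [-23.6   2.9  14.2] grip 11.7
-> (550, 24, 70, 2.6) turn -0.0 shift [-1. -1.  0.] rows 1
lip/front x [563.4 563.8 566.7 569.  569.6]
```

play_rows(deltas=[[15, 0, 0, 0], [35, 0, 0, 0], [0, 0, -60, 0], [0, 0, -60, 0], [0, 0, -40, 0]])

```text
time_s: 23.78
tcp_pos: [503.8, 22.8, 234.2]
ee_rot: [[-0.999, -0.045, 0.005], [-0.045, 0.999, 0.001], [-0.005, 0.001, -1.0]]
contact_force: [1.2, 1.1, -0.3]
opening: 0.3
gripper_force: 0.0
```

```bash
cat >> h.py <<'E'
def shelfitems(W):
    ok=np.isfinite(W[...,2]);x,y,z=W[...,0],W[...,1],W[...,2]
    m=(ok&(z>113)&(z<185)&(x>585)&(x<790)&(y>-165)&(y<225)).astype(np.uint8);k,l,st,_=cv2.connectedComponentsWithStats(m)
    for i in range(1,k):
        if st[i,4]<60: continue
        p=W[l==i];r=cv2.minAreaRect(p[:,:2].astype(np.float32));print("item n",len(p),"rect",np.round(r[0]),np.round(r[1]),round(r[2],1),"z95",np.percentile(p[:,2],95).round(0))
E
python3 - <<'E'
from h import *
c=shot("top");W=cloud(c);save(c,"top2");np.savez("top2.npz",W=W);shelfitems(W)
p=W[(W[...,2]>60)&(W[...,2]<92)&(W[...,0]<588)&(W[...,0]>430)&(abs(W[...,1]-10)<150)];print("front x",len(p),np.percentile(p[:,0],[1,10,50,90,99]).round(1))
plan((625,166,220,2.6),(625,166,110,2.6))
E
```

```text
item n 355 rect [ 753. -114.] [74. 73.] 87.2 z95 147.0
item n 248 rect [738. 183.] [33. 35.] 36.7 z95 174.0
item n 456 rect [696. -35.] [57. 58.] 88.5 z95 157.0
item n 271 rect [701. 100.] [38. 60.] 30.9 z95 155.0
item n 712 rect [ 653. -112.] [88. 53.] 3.0 z95 135.0
item n 244 rect [629. 168.] [53. 45.] 82.8 z95 157.0
front x 170 [577.5 578.5 581.6 586.3 587.8]
t 23.82 at [505.2  22.5 239.5] a 2.6 open 0.0 F [ 0.1 -0.   5.9] grip 0.0
-> (625, 166, 220, 2.6) turn -0.0 shift [-126.  138.   19.] rows 4
-> (625, 166, 110, 2.6) turn 0.0 shift [ -0.   0. 110.] rows 2
```

View pics/top2.png

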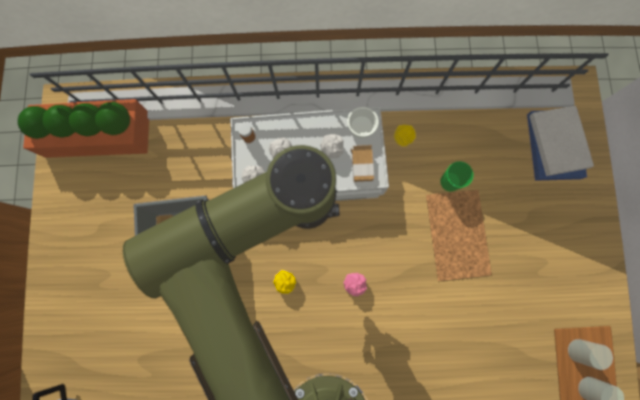

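The drawer is shut, and the items that aren't behind the arm haven't moved. Next is the first ball at (624,166).

play_rows(deltas=[[-41, 45, 0, 0], [-41, 46, 0, 0], [-41, 46, 0, 0], [0, 0, 0, 0], [0, 0, 0, 0]], claw=1)

```text
time_s: 24.45
tcp_pos: [620.0, 165.3, 229.8]
ee_rot: [[-0.999, -0.045, -0.0], [-0.045, 0.999, -0.001], [0.0, -0.001, -1.0]]
contact_force: [-0.6, -0.8, 1.1]
opening: 85.4
gripper_force: 0.0
```

```bash
cat >> h.py <<'E'
def near(x,y,c=None,zmin=114,r=75):
    c=c or shot("wrist");W=cloud(c);p=W[(W[...,2]>zmin)&(W[...,2]<162)&(np.hypot(W[...,0]-x,W[...,1]-y)<r)]
    h,e=[np.percentile(p[:,i],[2,50,98]).round(0) for i in(0,1)];q=cv2.minAreaRect(p[:,:2].astype(np.float32))
    print("near",len(p),"x",h,"y",e,"rect",np.round(q[0]),np.round(q[1]),round(q[2],1),"ztop",np.percentile(p[:,2],98).round(0))
E
python3 - <<'E'
from h import *
plan((624,166,110,2.6));near(624,166,r=55)
E
```

```text
t 24.45 at [620.  165.3 229.8] a 2.6 open 85.4 F [-0.6 -0.8  1.1] grip 0.0
-> (624, 166, 110, 2.6) turn -0.0 shift [ -4.   1. 120.] rows 2
near 4267 x [600. 619. 647.] y [145. 171. 197.] rect [625. 171.] [58. 55.] 84.0 ztop 155.0
```

play_rows(deltas=[[-4, 3, 40, 0], [0, 0, 45, 0], [0, 0, 25, 0], [0, 0, 8, 0], [0, 0, 0, 0]])

```text
time_s: 25.12
tcp_pos: [623.9, 168.0, 113.9]
ee_rot: [[-0.999, -0.044, 0.002], [-0.044, 0.999, 0.001], [-0.002, 0.001, -1.0]]
contact_force: [-0.7, -0.6, 1.0]
opening: 85.9
gripper_force: 0.0
```

play_rows(deltas=[[0, 0, 0, 0], [0, 0, 0, 0], [0, 0, 0, 0], [0, 0, 0, 0], [0, 0, 0, 0]], claw=0, newtons=25)

```text
time_s: 25.75
tcp_pos: [624.6, 168.6, 114.9]
ee_rot: [[-0.999, -0.045, 0.003], [-0.045, 0.999, 0.001], [-0.003, 0.001, -1.0]]
contact_force: [-0.7, -0.9, 6.4]
opening: 63.0
gripper_force: 27.4
```

play_rows(deltas=[[0, 0, -20, 0], [0, 0, -50, 0], [0, 0, -50, 0], [0, 0, 0, 0], [0, 0, 0, 0]])

```text
time_s: 26.38
tcp_pos: [623.5, 168.6, 232.7]
ee_rot: [[-0.999, -0.045, 0.0], [-0.045, 0.999, 0.001], [-0.0, 0.001, -1.0]]
contact_force: [-0.6, 0.1, -1.6]
opening: 63.3
gripper_force: 27.7
```

Run:
```python
from h import *
plan((445,345,230,2.6),(445,345,140,2.6))
```

```text
t 26.38 at [623.5 168.6 232.7] a 2.6 open 63.3 F [-0.6  0.1 -1.6] grip 27.7
-> (445, 345, 230, 2.6) turn -0.0 shift [170. 184.   3.] rows 5
-> (445, 345, 140, 2.6) turn 0.0 shift [-0.  0. 90.] rows 2
```

play_rows(deltas=[[34, 37, 0, 0], [34, 38, 0, 0], [34, 38, 0, 0], [34, 38, 0, 0], [34, 38, 0, 0]])

```text
time_s: 27.0
tcp_pos: [443.6, 350.3, 231.0]
ee_rot: [[-0.999, -0.045, -0.002], [-0.045, 0.999, -0.002], [0.002, -0.002, -1.0]]
contact_force: [1.1, 1.1, 0.4]
opening: 63.4
gripper_force: 27.7
```

play_rows(deltas=[[0, 0, 0, 0], [0, 0, 50, 0], [0, 0, 50, 0], [0, 0, 30, 0], [0, 0, 0, 0]])

```text
time_s: 27.62
tcp_pos: [444.4, 347.5, 98.8]
ee_rot: [[-0.999, -0.044, -0.004], [-0.044, 0.999, -0.005], [0.005, -0.005, -1.0]]
contact_force: [-0.3, 0.2, 0.4]
opening: 63.3
gripper_force: 27.7
```

play_rows(deltas=[[0, 0, 0, 0], [0, 0, 0, 0], [0, 0, -50, 0], [0, 0, -50, 0], [0, 0, -30, 0]], claw=1)

```text
time_s: 28.25
tcp_pos: [446.1, 350.1, 237.1]
ee_rot: [[-0.999, -0.045, 0.004], [-0.045, 0.999, 0.004], [-0.004, 0.004, -1.0]]
contact_force: [-0.2, 0.2, 0.4]
opening: 85.8
gripper_force: 0.0
```

Run:
```python
from h import *
c=shot("scene");W=cloud(c);shelfitems(W)
b=W[(abs(W[...,0]-475)<75)&(abs(W[...,1]-367)<75)&(W[...,2]<140)&(W[...,2]>12)];print("bin max z",len(b),np.percentile(b[:,2],[50,90,99]))
plan((692,94,232,2.6),(692,94,112,2.6))
```

```text
item n 506 rect [646.  35.] [96. 47.] 10.8 z95 130.0
item n 540 rect [ 655. -109.] [91. 51.] 2.1 z95 132.0
item n 478 rect [703. -32.] [58. 57.] 2.5 z95 154.0
item n 451 rect [701.  99.] [53. 57.] 26.4 z95 153.0
item n 427 rect [ 754. -112.] [77. 71.] 89.2 z95 144.0
item n 325 rect [743. 186.] [34. 34.] 51.7 z95 172.0
bin max z 556 [ 67.24872577 116.58704208 125.21901069]
t 28.3 at [447.  350.4 240.9] a 2.6 open 85.2 F [-0.3 -1.1  2.4] grip 0.0
-> (692, 94, 232, 2.6) turn -0.0 shift [-233. -267.    9.] rows 6
-> (692, 94, 112, 2.6) turn 0.0 shift [ -0.   0. 120.] rows 2
```

play_rows(deltas=[[-40, -44, 0, 0], [-40, -44, 0, 0], [-40, -44, 0, 0], [-40, -44, 0, 0], [-40, -44, 0, 0]])

```text
time_s: 28.92
tcp_pos: [656.4, 137.3, 233.6]
ee_rot: [[-0.999, -0.045, 0.002], [-0.045, 0.999, 0.001], [-0.002, 0.001, -1.0]]
contact_force: [1.3, 1.1, 0.8]
opening: 85.2
gripper_force: 0.0
```

play_rows(deltas=[[-36, -45, 0, 0], [0, 0, 0, 0], [0, 0, 0, 0]])

```text
time_s: 29.3
tcp_pos: [693.1, 95.4, 232.7]
ee_rot: [[-0.999, -0.044, 0.001], [-0.044, 0.999, 0.0], [-0.001, 0.0, -1.0]]
contact_force: [-1.0, -0.0, 0.1]
opening: 85.9
gripper_force: 0.0
```

Run:
```python
from h import *
plan((695,96,112,2.6));near(695,96,r=50)
```

```text
t 29.3 at [693.1  95.4 232.7] a 2.5 open 85.9 F [-1.  -0.   0.1] grip 0.0
-> (695, 96, 112, 2.6) turn -0.1 shift [ -2.   1. 121.] rows 3
near 5058 x [665. 686. 715.] y [ 52.  95. 126.] rect [691.  89.] [84. 61.] 70.9 ztop 154.0
```

A carton corner sits close to this ball's right finger, so I take the carton at (644,33) first.

Run:
```python
from h import *
plan((643,33,215,11),(643,33,108,11))
```

```text
t 29.35 at [692.8  96.1 233.1] a 2.6 open 85.4 F [ 0.  -0.4  0.2] grip 0.0
-> (643, 33, 215, 11) turn -8.4 shift [ 61. -52.  18.] rows 2
-> (643, 33, 108, 11) turn 0 shift [ -0.   0. 107.] rows 2
```

play_rows(deltas=[[0, 0, 0, -8.4], [30, -26, 9, 0], [31, -26, 9, 0], [0, 0, 0, 0], [0, 0, 0, 0]], claw=0.8)

```text
time_s: 29.98
tcp_pos: [642.9, 33.9, 215.6]
ee_rot: [[-0.981, -0.192, 0.002], [-0.192, 0.981, 0.001], [-0.002, 0.0, -1.0]]
contact_force: [-0.6, -0.2, 0.8]
opening: 68.5
gripper_force: 0.0
```

Run:
```python
from h import *
plan((643,33,108,11));near(643,33,r=46)
```

```text
t 29.98 at [642.9  33.9 215.6] a 11.1 open 68.5 F [-0.6 -0.2  0.8] grip 0.0
-> (643, 33, 108, 11) turn 0.1 shift [  0.  -1. 108.] rows 2
near 6617 x [600. 640. 686.] y [11. 34. 58.] rect [643.  35.] [92. 45.] 9.9 ztop 133.0
```

play_rows(deltas=[[0, 1, 45, 0], [0, 0, 35, 0], [0, 0, 20, 0], [0, 0, 7, 0], [0, 0, 0, 0]])

```text
time_s: 30.65
tcp_pos: [643.3, 34.0, 108.1]
ee_rot: [[-0.982, -0.191, 0.001], [-0.191, 0.982, -0.0], [-0.001, -0.0, -1.0]]
contact_force: [-1.0, 0.1, -0.0]
opening: 68.6
gripper_force: 0.0
```

play_rows(deltas=[[0, 0, 0, 0], [0, 0, 0, 0], [0, 0, 0, 0], [0, 0, 0, 0]], claw=0, newtons=25)

```text
time_s: 31.15
tcp_pos: [643.6, 33.9, 109.2]
ee_rot: [[-0.982, -0.19, 0.003], [-0.19, 0.982, 0.0], [-0.003, -0.0, -1.0]]
contact_force: [-1.3, 1.0, 5.3]
opening: 43.7
gripper_force: 26.4
```

play_rows(deltas=[[0, 0, -20, 0], [0, 0, -50, 0], [0, 0, -55, 0], [0, 0, 0, 0]])

```text
time_s: 31.65
tcp_pos: [644.5, 33.5, 239.9]
ee_rot: [[-0.982, -0.19, 0.01], [-0.19, 0.982, 0.002], [-0.01, -0.0, -1.0]]
contact_force: [0.1, 0.1, 0.0]
opening: 43.5
gripper_force: 25.7
```

Run:
```python
from h import *
plan((485,335,230,5))
c=shot("scene");save(c,"sc2")
b=c["frame"][130:250,380:520];cv2.imwrite("pics/bin1.png",cv2.resize(b[...,::-1],None,fx=4,fy=4))
```

```text
t 31.65 at [644.5  33.5 239.9] a 11.0 open 43.5 F [0.1 0.1 0. ] grip 25.7
-> (485, 335, 230, 5) turn 6.0 shift [133. 314.  10.] rows 6
```

View pics/bin1.png

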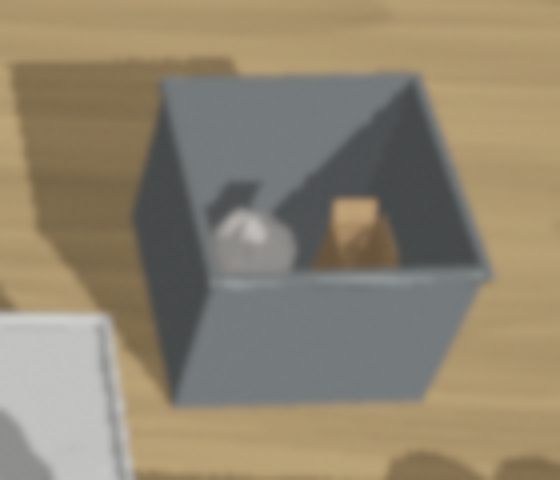

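The bin holds the ball at (252,240) and the standing tall carton at (355,240). The near half is free, so the flat carton goes there.

play_rows(deltas=[[0, 0, 0, 6], [25, 53, 0, 0], [25, 53, 0, 0], [25, 53, 0, 0], [25, 53, 0, 0]])

```text
time_s: 32.33
tcp_pos: [523.2, 237.4, 231.5]
ee_rot: [[-0.996, -0.086, -0.002], [-0.086, 0.996, -0.001], [0.002, -0.001, -1.0]]
contact_force: [0.8, 1.3, -0.2]
opening: 43.9
gripper_force: 25.7
```

play_rows(deltas=[[25, 53, 0, 0], [25, 53, 0, 0], [22, 54, 0, 0], [0, 0, 0, 0], [0, 0, 0, 0]])

```text
time_s: 32.95
tcp_pos: [438.9, 389.3, 231.6]
ee_rot: [[-0.996, -0.087, -0.001], [-0.087, 0.996, -0.001], [0.001, -0.001, -1.0]]
contact_force: [0.2, -0.8, 0.3]
opening: 43.6
gripper_force: 25.7
```

Run:
```python
from h import *
plan((440,390,85,5))
```

```text
t 32.95 at [438.9 389.3 231.6] a 5.0 open 43.6 F [ 0.2 -0.8  0.3] grip 25.7
-> (440, 390, 85, 5) turn 0.0 shift [ -1.   1. 147.] rows 3
```

play_rows(deltas=[[-2, 0, 50, 0], [0, 0, 50, 0], [0, 0, 30, 0], [0, 0, 15, 0], [0, 0, 0, 0]])

```text
time_s: 33.58
tcp_pos: [441.6, 388.7, 87.0]
ee_rot: [[-0.996, -0.085, -0.0], [-0.085, 0.996, -0.001], [0.001, -0.001, -1.0]]
contact_force: [0.1, 0.2, 0.3]
opening: 43.6
gripper_force: 25.7
```

play_rows(deltas=[[0, 0, 0, 0], [0, 0, 0, 0], [0, 0, -50, 0], [0, 0, -50, 0], [0, 0, -45, 0]], claw=0.8)

```text
time_s: 34.2
tcp_pos: [441.4, 390.2, 235.7]
ee_rot: [[-0.996, -0.087, 0.002], [-0.087, 0.996, 0.003], [-0.002, 0.003, -1.0]]
contact_force: [0.1, 0.2, 0.8]
opening: 68.3
gripper_force: 0.0
```

Run:
```python
from h import *
c=shot("scene");W=cloud(c);shelfitems(W)
plan((694,96,232,2.6))
```

```text
item n 538 rect [ 655. -109.] [91. 51.] 2.4 z95 132.0
item n 480 rect [703. -32.] [58. 57.] 3.2 z95 154.0
item n 451 rect [700.  98.] [52. 58.] 40.9 z95 153.0
item n 437 rect [ 755. -113.] [77. 70.] 89.6 z95 144.0
item n 328 rect [743. 186.] [34. 35.] 41.1 z95 171.0
t 34.25 at [443.  390.9 243. ] a 5.0 open 68.6 F [-0.6 -2.1  7. ] grip 0.0
-> (694, 96, 232, 2.6) turn 2.4 shift [-237. -306.   11.] rows 7
```

play_rows(deltas=[[0, 0, 0, 2.4], [-34, -43, 0, 0], [-34, -44, 0, 0], [-34, -44, 0, 0], [-34, -44, 0, 0]], claw=1)

```text
time_s: 34.88
tcp_pos: [586.1, 220.1, 233.4]
ee_rot: [[-0.999, -0.046, 0.002], [-0.046, 0.999, 0.002], [-0.002, 0.002, -1.0]]
contact_force: [0.2, -0.6, -0.6]
opening: 85.3
gripper_force: 0.0
```

play_rows(deltas=[[-34, -44, 0, 0], [-34, -44, 0, 0], [-34, -44, 0, 0], [0, 0, 0, 0], [0, 0, 0, 0]])

```text
time_s: 35.5
tcp_pos: [692.9, 93.9, 232.5]
ee_rot: [[-0.999, -0.045, 0.001], [-0.045, 0.999, 0.001], [-0.001, 0.001, -1.0]]
contact_force: [0.5, 0.3, 0.2]
opening: 85.7
gripper_force: 0.0
```

Run:
```python
from h import *
plan((694,96,113,2.6));near(694,96,r=50)
```

```text
t 35.5 at [692.9  93.9 232.5] a 2.6 open 85.7 F [0.5 0.3 0.2] grip 0.0
-> (694, 96, 113, 2.6) turn -0.0 shift [ -1.   2. 120.] rows 2
near 4527 x [666. 688. 715.] y [ 72.  98. 126.] rect [692.  98.] [59. 60.] 21.6 ztop 155.0
```

play_rows(deltas=[[0, 4, 40, 0], [0, 0, 45, 0], [0, 0, 25, 0], [0, 0, 9, 0], [0, 0, 0, 0]])

```text
time_s: 36.17
tcp_pos: [692.5, 98.5, 114.2]
ee_rot: [[-0.999, -0.046, 0.001], [-0.046, 0.999, 0.0], [-0.001, 0.0, -1.0]]
contact_force: [-0.1, -0.5, 1.1]
opening: 85.4
gripper_force: 0.0
```

play_rows(deltas=[[0, 0, 0, 0], [0, 0, 0, 0], [0, 0, 0, 0], [0, 0, 0, 0]], claw=0, newtons=25)

```text
time_s: 36.67
tcp_pos: [693.5, 98.0, 115.9]
ee_rot: [[-0.999, -0.045, 0.004], [-0.045, 0.999, 0.001], [-0.004, 0.001, -1.0]]
contact_force: [-1.9, 0.6, 6.7]
opening: 62.9
gripper_force: 27.6
```

play_rows(deltas=[[0, 0, -20, 0], [0, 0, -50, 0], [0, 0, -50, 0], [0, 0, 0, 0]])

```text
time_s: 37.17
tcp_pos: [694.2, 97.4, 241.1]
ee_rot: [[-0.999, -0.044, 0.01], [-0.044, 0.999, 0.002], [-0.01, 0.002, -1.0]]
contact_force: [-1.3, -0.1, -0.5]
opening: 63.5
gripper_force: 27.7
```

play_rows(deltas=[[40, 42, 0, 0], [40, 42, 0, 0], [40, 42, 0, 0], [40, 42, 0, 0], [40, 42, 0, 0]])

```text
time_s: 37.8
tcp_pos: [481.7, 299.3, 233.6]
ee_rot: [[-0.999, -0.045, -0.0], [-0.045, 0.999, 0.0], [0.0, 0.0, -1.0]]
contact_force: [0.1, 0.7, 0.1]
opening: 63.0
gripper_force: 27.7
```

play_rows(deltas=[[41, 43, 0, 0], [0, 0, 0, 0], [0, 0, 0, 0]])

```text
time_s: 38.17
tcp_pos: [440.4, 339.5, 233.6]
ee_rot: [[-0.999, -0.046, 0.0], [-0.046, 0.999, 0.0], [-0.0, 0.0, -1.0]]
contact_force: [0.8, -0.1, 0.1]
opening: 63.4
gripper_force: 27.7
```

Run:
```python
from h import *
plan((440,345,110,2.6))
```

```text
t 38.17 at [440.4 339.5 233.6] a 2.6 open 63.4 F [ 0.8 -0.1  0.1] grip 27.7
-> (440, 345, 110, 2.6) turn 0.0 shift [  0.   5. 124.] rows 3
```

play_rows(deltas=[[0, 12, 40, 0], [0, 0, 50, 0], [0, 0, 28, 0], [0, 0, 0, 0], [0, 0, 0, 0]])

```text
time_s: 38.8
tcp_pos: [441.2, 351.4, 117.2]
ee_rot: [[-0.999, -0.044, 0.002], [-0.044, 0.999, 0.001], [-0.002, 0.001, -1.0]]
contact_force: [-0.2, 0.7, 0.7]
opening: 63.0
gripper_force: 27.7
```

play_rows(deltas=[[0, 0, 0, 0], [0, 0, 0, 0], [0, 0, -40, 0], [0, 0, -50, 0], [0, 0, -30, 0]], claw=0.95)

```text
time_s: 39.42
tcp_pos: [440.4, 351.9, 239.1]
ee_rot: [[-0.999, -0.045, 0.003], [-0.045, 0.999, 0.003], [-0.003, 0.003, -1.0]]
contact_force: [0.2, 0.4, -0.4]
opening: 80.7
gripper_force: 0.0
```

Run:
```python
from h import *
c=shot("scene");W=cloud(c);shelfitems(W)
plan((699,-34,235,2.6))
b=c["frame"][130:250,380:520];cv2.imwrite("pics/bin2.png",cv2.resize(b[...,::-1],None,fx=4,fy=4))
```

```text
item n 537 rect [ 655. -109.] [89. 52.] 2.2 z95 132.0
item n 476 rect [704. -32.] [57. 57.] 2.5 z95 154.0
item n 430 rect [ 754. -112.] [77. 69.] 89.6 z95 144.0
item n 327 rect [744. 186.] [34. 35.] 29.1 z95 171.0
t 39.48 at [441.3 352.3 243. ] a 2.6 open 81.4 F [-1.2 -0.6  4.2] grip 0.0
-> (699, -34, 235, 2.6) turn -0.0 shift [-240. -398.    8.] rows 8
```

View pics/bin2.png

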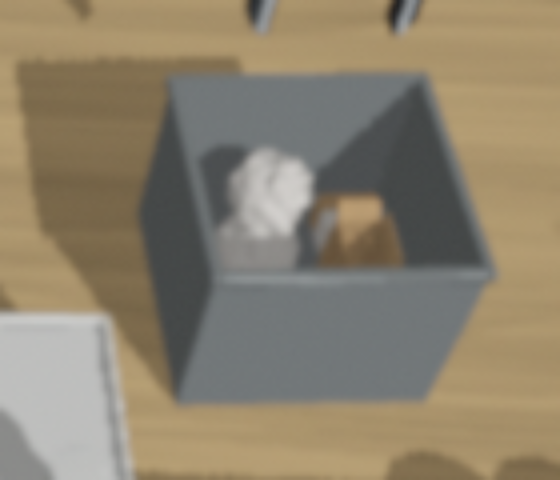

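The second ball is in at (272,193) and the flat carton lies beside the tall one. The near-left side of the bin is free.

play_rows(deltas=[[-30, -50, 0, 0], [-30, -50, 0, 0], [-30, -50, 0, 0], [-30, -50, 0, 0], [-30, -50, 0, 0]], claw=1)

```text
time_s: 40.1
tcp_pos: [601.8, 107.0, 235.8]
ee_rot: [[-0.999, -0.045, 0.001], [-0.045, 0.999, 0.001], [-0.001, 0.001, -1.0]]
contact_force: [1.3, 0.6, 0.5]
opening: 85.4
gripper_force: 0.0
```

play_rows(deltas=[[-30, -50, 0, 0], [-30, -49, 0, 0], [-30, -49, 0, 0], [0, 0, 0, 0], [0, 0, 0, 0]])

```text
time_s: 40.72
tcp_pos: [697.5, -35.3, 235.1]
ee_rot: [[-0.999, -0.044, -0.0], [-0.044, 0.999, 0.0], [0.0, 0.0, -1.0]]
contact_force: [-0.5, 0.7, -0.3]
opening: 85.4
gripper_force: 0.0
```

Run:
```python
from h import *
plan((698,-34,113,2.6));near(698,-34,r=48)
c=shot("top");W=cloud(c)[185:285,125:225];p=W[(W[...,2]>143)&(W[...,2]<156)];print(cv2.minAreaRect(p[:,:2].astype(np.float32)))
```

```text
t 40.73 at [697.5 -35.3 235.1] a 2.5 open 85.4 F [-0.5  0.7 -0.3] grip 0.0
-> (698, -34, 113, 2.6) turn -0.1 shift [ -1.   1. 122.] rows 3
near 4448 x [670. 693. 723.] y [-60. -34.  -7.] rect [697. -35.] [75. 60.] 42.8 ztop 155.0
((474.2478942871094, 371.338134765625), (188.3736572265625, 189.65501403808594), 4.673152446746826)
```

The carton at (654,-110) is tight to this ball's finger, so I take that carton first.

play_rows(deltas=[[24, -37, 10, 0], [23, -37, 10, 0], [0, 0, 0, 0], [0, 0, 0, 0]], claw=0.8)

```text
time_s: 41.32
tcp_pos: [653.9, -110.3, 216.4]
ee_rot: [[-0.999, -0.046, 0.002], [-0.046, 0.999, 0.0], [-0.002, 0.0, -1.0]]
contact_force: [0.0, 1.0, 0.6]
opening: 68.6
gripper_force: 0.0
```

Run:
```python
from h import *
plan((654,-111,109,2.6));near(654,-111,r=46)
```

```text
t 41.33 at [ 653.9 -110.3  216.4] a 2.6 open 68.6 F [0.  1.  0.6] grip 0.0
-> (654, -111, 109, 2.6) turn 0.0 shift [ -0.  -1. 107.] rows 2
near 7409 x [611. 651. 695.] y [-133. -109.  -85.] rect [ 653. -109.] [88. 52.] 2.0 ztop 136.0
```

play_rows(deltas=[[0, 1, 45, 0], [0, 0, 35, 0], [0, 0, 20, 0], [0, 0, 7, 0], [0, 0, 0, 0]])

```text
time_s: 42.0
tcp_pos: [654.4, -110.1, 109.2]
ee_rot: [[-0.999, -0.045, 0.001], [-0.045, 0.999, -0.0], [-0.001, -0.0, -1.0]]
contact_force: [-0.1, -0.6, -0.1]
opening: 68.4
gripper_force: 0.0
```

play_rows(deltas=[[0, 0, 0, 0], [0, 0, 0, 0], [0, 0, 0, 0], [0, 0, 0, 0]], claw=0, newtons=25)

```text
time_s: 42.5
tcp_pos: [654.7, -110.4, 110.3]
ee_rot: [[-0.999, -0.045, 0.003], [-0.045, 0.999, -0.0], [-0.003, -0.0, -1.0]]
contact_force: [-0.3, 1.0, 5.6]
opening: 50.0
gripper_force: 26.8
```

play_rows(deltas=[[0, 0, -20, 0], [0, 0, -50, 0], [0, 0, -55, 0], [0, 0, 0, 0]])

```text
time_s: 43.0
tcp_pos: [655.4, -111.0, 241.1]
ee_rot: [[-0.999, -0.044, 0.011], [-0.044, 0.999, -0.001], [-0.011, -0.001, -1.0]]
contact_force: [-0.3, -0.1, -0.3]
opening: 50.0
gripper_force: 26.2
```

Run:
```python
from h import *
c=shot("top");W=cloud(c);x,y,z=W[...,0],W[...,1],W[...,2]
for xc in range(540,390,-25):
    print(xc,[int(np.nanmedian(z[(abs(x-xc)<12)&(abs(y-yc)<12)])) if ((abs(x-xc)<12)&(abs(y-yc)<12)).any() else -1 for yc in range(440,290,-25)])
plan((435,395,235,5))
b=c["frame"][180:290,120:230];cv2.imwrite("pics/bin3.png",cv2.resize(b[...,::-1],None,fx=5,fy=5))
```

```text
540 [-1, 84, 22, 3, 3, -1]
515 [-1, 91, 56, 3, 3, -1]
490 [3, 86, 55, 3, 4, 4]
465 [30, 28, 4, 101, 76, 34]
440 [31, 30, 95, 108, 106, 33]
415 [35, 29, 3, 6, 6, 3]
t 43.05 at [ 654.7 -110.5  237.4] a 2.6 open 49.6 F [ 0.6  0.2 -0.9] grip 26.2
-> (435, 395, 235, 5) turn -2.4 shift [175. 523.   2.] rows 10
```

View pics/bin3.png

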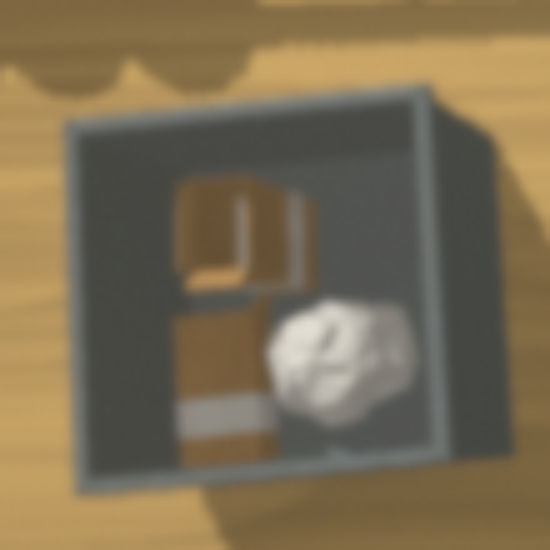

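Ball 2 at (342,360) rests on ball 1. The tall carton is at (215,235), carton A at (222,385), and the back right of the bin is free for this carton.

play_rows(deltas=[[0, 0, 0, -2.4], [12, 58, 0, 0], [12, 58, 0, 0], [12, 58, 0, 0], [13, 58, 0, 0]])

```text
time_s: 43.68
tcp_pos: [583.6, 118.1, 232.5]
ee_rot: [[-0.996, -0.086, -0.002], [-0.086, 0.996, -0.0], [0.002, -0.0, -1.0]]
contact_force: [1.1, 0.6, -0.0]
opening: 50.0
gripper_force: 26.2
```

play_rows(deltas=[[12, 58, 0, 0], [13, 58, 0, 0], [13, 58, 0, 0], [13, 60, 0, 0], [0, 0, 0, 0]])

```text
time_s: 44.3
tcp_pos: [511.7, 348.4, 231.3]
ee_rot: [[-0.996, -0.091, -0.003], [-0.091, 0.996, -0.002], [0.003, -0.002, -1.0]]
contact_force: [-0.6, -1.6, 0.7]
opening: 49.9
gripper_force: 26.2
```

Run:
```python
from h import *
plan((515,348,120,5))
```

```text
t 44.3 at [511.7 348.4 231.3] a 5.2 open 49.9 F [-0.6 -1.6  0.7] grip 26.2
-> (515, 348, 120, 5) turn 0.2 shift [ -3.  -1. 111.] rows 2
```

play_rows(deltas=[[-5, -3, 40, 0], [0, 0, 45, 0], [0, 0, 25, 0], [0, 0, 0, 0]])

```text
time_s: 44.8
tcp_pos: [518.1, 340.9, 120.4]
ee_rot: [[-0.996, -0.086, -0.004], [-0.086, 0.996, -0.004], [0.004, -0.004, -1.0]]
contact_force: [-0.6, -0.4, -0.3]
opening: 49.7
gripper_force: 26.2
```

play_rows(deltas=[[0, 0, 0, 0], [0, 0, 0, 0], [0, 0, -40, 0], [0, 0, -50, 0], [0, 0, -30, 0]], claw=0.75)

```text
time_s: 45.42
tcp_pos: [519.8, 342.9, 248.0]
ee_rot: [[-0.996, -0.087, 0.004], [-0.087, 0.996, 0.004], [-0.004, 0.003, -1.0]]
contact_force: [0.9, -0.1, -0.2]
opening: 64.2
gripper_force: 0.0
```

Run:
```python
from h import *
c=shot("scene");W=cloud(c);shelfitems(W)
plan((698,-35,235,2.6))
```

```text
item n 476 rect [705. -32.] [54. 59.] 10.2 z95 154.0
item n 434 rect [ 754. -113.] [77. 72.] 89.8 z95 144.0
item n 323 rect [744. 185.] [34. 34.] 22.3 z95 172.0
t 45.48 at [520.6 343.1 252. ] a 5.0 open 64.1 F [-0.8 -1.1  3.9] grip 0.0
-> (698, -35, 235, 2.6) turn 2.4 shift [-160. -386.   17.] rows 7
```

play_rows(deltas=[[0, 0, 0, 2.4], [-23, -55, 0, 0], [-23, -55, 0, 0], [-23, -55, 5, 0], [-23, -55, 5, 0]], claw=1)

```text
time_s: 46.1
tcp_pos: [621.6, 125.4, 234.5]
ee_rot: [[-0.999, -0.045, 0.002], [-0.045, 0.999, 0.001], [-0.002, 0.001, -1.0]]
contact_force: [1.2, -0.0, 0.0]
opening: 85.4
gripper_force: 0.0
```

play_rows(deltas=[[-23, -55, 5, 0], [-22, -55, 0, 0], [-22, -55, 0, 0], [0, 0, 0, 0], [0, 0, 0, 0]])

```text
time_s: 46.72
tcp_pos: [695.3, -35.0, 228.7]
ee_rot: [[-0.999, -0.044, 0.001], [-0.044, 0.999, 0.0], [-0.001, 0.0, -1.0]]
contact_force: [-0.1, -0.2, 0.5]
opening: 85.6
gripper_force: 0.0
```

Run:
```python
from h import *
plan((698,-34,113,2.6));near(698,-34,r=48)
c=shot("top");W=cloud(c);x,y,z=W[...,0],W[...,1],W[...,2]
for xc in range(540,390,-25):
    print(xc,[int(np.nanmedian(z[(abs(x-xc)<12)&(abs(y-yc)<12)])) if ((abs(x-xc)<12)&(abs(y-yc)<12)).any() else -1 for yc in range(440,290,-25)])
W=W[185:285,125:225];p=W[(W[...,2]>143)&(W[...,2]<156)];print(cv2.minAreaRect(p[:,:2].astype(np.float32)))
```

```text
t 46.73 at [695.3 -35.  228.7] a 2.5 open 85.6 F [-0.1 -0.2  0.5] grip 0.0
-> (698, -34, 113, 2.6) turn -0.1 shift [ -3.   1. 116.] rows 2
near 4605 x [670. 693. 723.] y [-59. -34.  -7.] rect [698. -32.] [62. 59.] 85.1 ztop 155.0
540 [-1, 84, 50, 40, 45, 33]
515 [-1, 92, 74, 63, 67, 57]
490 [2, 86, 63, 62, 60, 59]
465 [31, 28, 5, 100, 78, 31]
440 [32, 30, 93, 108, 105, 36]
415 [33, 29, 3, 7, 7, 3]
((473.8076171875, 371.14105224609375), (187.51300048828125, 189.21202087402344), 4.461738109588623)
```

play_rows(deltas=[[-2, 2, 40, 0], [0, 0, 45, 0], [0, 0, 22, 0], [0, 0, 7, 0], [0, 0, 0, 0]])

```text
time_s: 47.45
tcp_pos: [697.3, -32.0, 115.3]
ee_rot: [[-0.999, -0.046, 0.001], [-0.046, 0.999, -0.0], [-0.001, -0.0, -1.0]]
contact_force: [-0.7, 0.5, 0.5]
opening: 85.5
gripper_force: 0.0
```

play_rows(deltas=[[0, 0, 0, 0], [0, 0, 0, 0], [0, 0, 0, 0], [0, 0, 0, 0]], claw=0, newtons=25)

```text
time_s: 47.95
tcp_pos: [698.0, -32.5, 116.7]
ee_rot: [[-0.999, -0.045, 0.004], [-0.045, 0.999, 0.0], [-0.004, 0.0, -1.0]]
contact_force: [-0.5, 1.1, 6.1]
opening: 62.8
gripper_force: 27.6
```

play_rows(deltas=[[0, 0, -20, 0], [0, 0, -50, 0], [0, 0, -50, 0], [0, 0, 0, 0]])

```text
time_s: 48.45
tcp_pos: [698.7, -33.3, 241.9]
ee_rot: [[-0.999, -0.044, 0.01], [-0.044, 0.999, 0.0], [-0.01, -0.0, -1.0]]
contact_force: [0.0, 0.7, -0.3]
opening: 63.0
gripper_force: 27.6
```

play_rows(deltas=[[23, 56, 0, 0], [23, 56, 0, 0], [23, 56, 0, 0], [23, 56, 0, 0], [24, 56, 0, 0]])

```text
time_s: 49.08
tcp_pos: [567.4, 243.3, 234.5]
ee_rot: [[-0.999, -0.045, -0.0], [-0.045, 0.999, 0.0], [0.0, 0.0, -1.0]]
contact_force: [1.1, 0.8, 0.6]
opening: 62.9
gripper_force: 27.7
```

play_rows(deltas=[[24, 56, 0, 0], [24, 57, 0, 0], [0, 0, 0, 0], [0, 0, 0, 0]])

```text
time_s: 49.58
tcp_pos: [515.5, 352.6, 234.4]
ee_rot: [[-0.999, -0.045, -0.0], [-0.045, 0.999, -0.0], [0.0, -0.0, -1.0]]
contact_force: [-0.1, -0.6, -0.9]
opening: 63.5
gripper_force: 27.7
```

Run:
```python
from h import *
plan((515,352,125,2.6))
```

```text
t 49.58 at [515.5 352.6 234.4] a 2.6 open 63.5 F [-0.1 -0.6 -0.9] grip 27.7
-> (515, 352, 125, 2.6) turn 0.0 shift [  1.  -1. 109.] rows 2
```

play_rows(deltas=[[0, 0, 40, 0], [0, 0, 45, 0], [0, 0, 22, 0], [0, 0, 0, 0]])

```text
time_s: 50.08
tcp_pos: [515.6, 350.5, 125.4]
ee_rot: [[-0.999, -0.043, -0.003], [-0.043, 0.999, -0.003], [0.003, -0.003, -1.0]]
contact_force: [0.1, -0.4, 0.4]
opening: 63.1
gripper_force: 27.7
```

play_rows(deltas=[[0, 0, 0, 0], [0, 0, 0, 0], [0, 0, -40, 0], [0, 0, -50, 0], [0, 0, -30, 0]], claw=0.9)

```text
time_s: 50.7
tcp_pos: [516.3, 352.8, 251.9]
ee_rot: [[-0.999, -0.045, 0.004], [-0.045, 0.999, 0.004], [-0.004, 0.003, -1.0]]
contact_force: [0.1, 0.1, -0.8]
opening: 77.1
gripper_force: 0.0
```

play_rows(deltas=[[20, -58, 0, 0], [20, -58, 0, 0], [20, -58, 0, 0], [20, -58, 0, 0], [20, -58, 0, 0]])

```text
time_s: 51.32
tcp_pos: [428.0, 56.7, 248.8]
ee_rot: [[-0.999, -0.045, 0.003], [-0.045, 0.999, 0.001], [-0.003, 0.001, -1.0]]
contact_force: [1.0, -0.1, 0.6]
opening: 76.5
gripper_force: 0.0
```

play_rows(deltas=[[0, -60, 0, 0], [0, -60, 0, 0], [0, -60, 0, 0], [0, 0, 0, 0], [0, 0, 0, 0]])

```text
time_s: 51.95
tcp_pos: [436.8, -121.6, 248.1]
ee_rot: [[-0.999, -0.044, 0.001], [-0.044, 0.999, 0.0], [-0.001, 0.0, -1.0]]
contact_force: [0.3, 0.2, 0.3]
opening: 76.9
gripper_force: 0.0
```

Run:
```python
from h import *
plan()
c=shot("top");W=cloud(c);save(c,"top3");shelfitems(W);x,y,z=W[...,0],W[...,1],W[...,2]
for xc in range(540,390,-25):
    print(xc,[int(np.nanmax(z[(abs(x-xc)<12)&(abs(y-yc)<12)])) if ((abs(x-xc)<12)&(abs(y-yc)<12)).any() else -1 for yc in range(440,290,-25)])
c2=shot("scene");f=lambda i:i["frame"][...,::-1]
a=cv2.resize(f(c)[100:300,110:400],None,fx=2,fy=2);b=cv2.resize(f(c2)[130:310,240:530],None,fx=2,fy=2)[:200*2]
b=cv2.copyMakeBorder(b,0,0,0,0,cv2.BORDER_CONSTANT);W2=cloud(c2)
p=W2[(W2[...,2]>74)&(W2[...,2]<90)&(W2[...,0]<600)&(W2[...,0]>415)&(abs(W2[...,1]+30)<25)];print("lip/front x",np.percentile(p[:,0],[1,10,50,90,99]).round(1))
cv2.imwrite("pics/fin_a.png",a);cv2.imwrite("pics/fin_b.png",b)
```

```text
t 51.95 at [ 436.8 -121.6  248.1] a 2.5 open 76.9 F [0.3 0.2 0.3] grip 0.0
item n 346 rect [ 754. -114.] [72. 75.] 0.4 z95 147.0
item n 248 rect [737. 183.] [34. 34.] 64.4 z95 174.0
540 [-1, 124, 115, 128, 127, 110]
515 [-1, 125, 116, 129, 130, 116]
490 [8, 125, 125, 117, 118, 74]
465 [37, 37, 96, 109, 114, 94]
440 [116, 35, 94, 116, 117, 103]
415 [150, 36, 8, 107, 111, 7]
lip/front x [563.3 563.5 567.2 569.5 570.2]
```

View pics/fin_a.png

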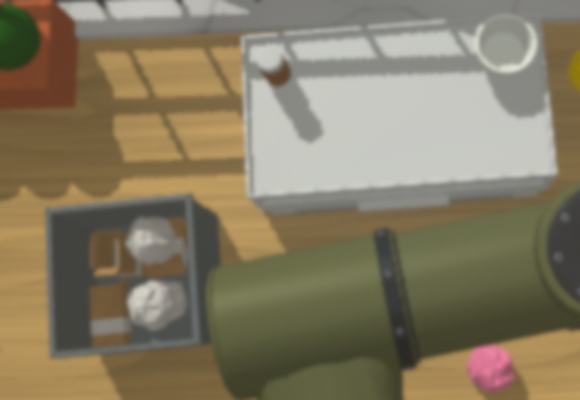

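View pics/fin_b.png

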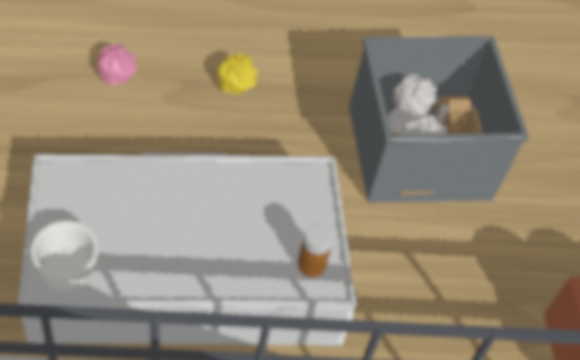

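The shelf top is clear apart from the vial at (275,70) and the ramekin at (505,42). The drawer is shut. The balls at (153,238) and (157,303) lie below the bin rim with the cartons, so I hand in.

```bash
python3 -c "
from station import env
print(env.get_state()['joint_vel'].round(2)); print(env.finish_job())"
```

```text
[ 0.76 -0.07 -0.19  0.09  0.04  0.2 ]
the job is handed in; nothing more can be done
None
```

I handed the job in, with no verdict returned: all three leaflets and three cartons are in the bin below its rim, the pill case and pillbox were laid flat side by side in the drawer, which I pushed home against its stop, and the ramekin and vial have not moved (I did not re-measure the cup at the end).

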